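# Send the sample carriers by tube post

### The arm

A 6-joint arm with a two-finger parallel gripper is mounted at the origin on a cart in front of the work surface, level with it; the furniture and walls round the work are solid. World frame = base frame: x ahead of the robot, y to its left, z up, the work surface at z = 0. Lengths are in m, angles in rad, forces in N, time in s.
With the tool pointing down it reaches from about 0.25 to 0.775 m from the base axis. Payload 4 kg.
Tool frame: the origin (TCP) lies between the finger pads; the fingertips stand 22 mm ahead of it and the grasp point (between the pads) lies 3 mm ahead of it; z points along the fingers, y is the line along which they close (so a half turn about z gives the same grasp; the last joint's range is limited). The gripper opens to 85 mm and grips with 20 to 120 N. Pads are 22 mm wide; open, the fingers measure 114 mm over their backs; the gripper's body (76 mm by 85 mm) begins 54 mm behind the grasp point. The pads swing forward as they close: fully open they stand 13 mm farther back than shut.
Start: joints at [1.176, 0.087, 1.371, -0, 1.684, -0.103], TCP at [0.158, 0.527, 0.253] pointing down, gripper open.
Joint ranges: [-3.1, 3.1], [-0.76, 2.03], [0.27, 2.55], [-1.08, 4.22], [0.17, 2.65], [-2.57, 2.57]. Speed limits (rad/s): [2.79, 2.79, 3.14, 3.14, 3.14, 3.14].

### API

Orientations are given as a unit quaternion [x, y, z, w].
In Python, from station import readout, viewer, workorder, masks_of gives the robot as it stands.
- The arm moves only by the shell command python3 -m inch 'ROWS' [FORCE]. ROWS is JSON, a list of rows, each an object with "linear": the shift along the tool's x, y, z in mm, a list of three; "dr": the turn, a rotation vector about the tool's x, y, z in degrees, a list of three; "fingers": the gripper command: -1 is fully open, 1 is shut, values between are in proportion. In form: [{"linear": [tx, ty, tz], "dr": [ax, ay, az], "fingers": fingers}, ...]. A call has 1 to 8 rows; each row shifts and turns the commanded pose from where the row before left it, along the tool's axes as they then stand; what a row does not reach is not made up. A row lasts 1/10 s, in which the tool goes at most 50 mm and 8.59 degrees, less where a joint would pass 70% of its speed; a pose out of reach is approached as far as the arm can. A call is refused whole if a number of a shift passes 50 or a number of a turn 8.59, either way. A call with a gripper value outside its range is refused whole. The fingers move at their own pace and stop on an object; FORCE is the grip in N (left out, the last holds). Time passes only in rows, so rows that do not move let the fingers close. It gives the time, the measured TCP pose, the force, the opening and the grip force at its end, in the units of the state.
- readout.get_obs(): the state, without advancing time (a new reading comes with each control period).
- viewer.grab_frame(name): name is "side" or "top" or "wrist"; returns the picture (384x512x3 uint8, red, green, blue); there is no depth.
- viewer.camera_params(name): a dict with "camera_matrix" (3x3 intrinsics, pixels), "rvec" (rotation vector, rad) and "tvec" (3), from world to camera coordinates, as OpenCV has them. Camera axes: x right, y down, z forward; pixel columns grow to the right and rows downward; lengths in m; the calibration is good to about 2 mm. A picture is of the moment at which its call begins: read the wrist's pose just before it. camera_params takes no time and is no camera call; for the wrist camera it gives the pose at the moment of the call.
- workorder.finish_job(): hands the job in; it is judged then, once.
Trained networks look in the newest picture that a camera, given by its name, has taken for a name from the list of things; names that differ only in an ending like _2 or _b are one class to them, and where a whole thing is asked for, a point or a joint stands for the part that bears it (a point fixed in the world has none). Each returns a list of dicts, best first, with "p" (0 to 1); they miss things now and then, are a little off and sometimes report something else, mostly with a low value. They report only what shows in the picture. A call takes as long as a camera call.
- masks_of(camera, label): "pixels" (384x512 bool, what is visible of it) and "xy" ([column, row] in pixels, amid what is visible of it).
The state is a dict: "time": time; "joints": joint angles; "qvel": joint speeds; "tau": joint torques, N m; "position": TCP position; "orientation": TCP orientation; "force": force on the tool from outside, world axes, zero at the start; "ft_torque": the same for the moment, N m; "width": opening from 0.0 (shut) to 1.0 (fully open); "gripper_force": force on a finger pad.
Only numpy, scipy, OpenCV 4.12 (cv2) and the standard library are available. Lean on these libraries where they do the work, as an engineer would, in place of code of your own. Each camera call takes 0.05 s, during which the arm holds its last target. There are 200 camera calls.

### The job

Send off all the sample carriers that lie on the bench: put each one lengthwise in the loading channel of the tube-post station and push it through the spring flap until it drops into the magazine and the flap swings shut behind it. When all are in, close the clear cover fully over the loading bay, then bring the red clamp lever right down over it, so that the port is sealed. Leave the other things on the bench where they are.

Things in the scene. Friction and masses are not known exactly. Their poses are not given: they have to be found in the camera images.
- station: Fixed white sending station; all sizes here are mm in its frame. Origin on the bench under the port; x points from the robot's side into the machine (push direction), y left, z up. Front: loading bay, x -115 to 0. Behind the port: flat clear top, z 226, to x 200, so nothing reaches the port from above; then a head 244 high, to x 275, with a clear pipe rising from it (radius 37, axis at x 237).
- bay (a point): Middle of the loading channel's floor (station x -57.5, y 0, z 160 mm), axes as the station's. The steel channel is 56 wide (y -28 to 28) and runs level from the bay's open robot-side end (x -115) to the port (x 0). Shoulders beside it are 12 higher (z 172) and reach to bay walls at y +-70 (inner) and +-81 (outer), wall tops z 218. Open above.
- port (a point): Middle of the port's sill (station x 0, y 0, z 160): opening 56 wide, 60 high in a wall 6 thick (x -6 to 0), filled by the spring flap. Behind the sill the floor drops 90 onto a slide into the magazine. A carrier pushed until its rear end is 28 short of the port (its middle 14 past the sill) overbalances under the flap and slides in by itself; fingers need not enter the port.
- magazine (a point): Middle of the magazine's floor (station x 100, y 0, z 12). Clear-walled well behind the port, station x 0 to 268, y -80 to 80, up to z 220; a slick slide runs from z 70 under the sill down to the level floor at x 85; carriers slide down it and lie as they fall.
- flap (a joint): Spring flap in the port, hinged along the port's upper edge (station x 4, z 219), 54 wide, 55 high, dark with a steel plate. 0 = shut (hanging); grows as it is pushed inwards, to 1.45 rad; opens inwards only. About 0.4 N at its lower edge starts it, 1.2 N holds it wide open; shuts by itself when nothing is in the way.
- cover (a joint): Clear framed cover of the bay, hinge along station y at x 0, z 229. 0 = shut (level); 1.57 = upright; 2.1 = fully open, leaning back over the machine. Plate 122 long from the hinge, 156 wide, 8 thick; a 50 mm front panel is turned down at its free edge (towards the robot while open). Stays where it is left; 1 to 3 N at the free edge moves it. Cannot shut on a carrier in the bay.
- cover_edge (a point): middle of the cover's free edge, 122 mm from the hinge line, at mid thickness of the plate
- clamp (a joint): Clamp lever on the station's right side (y -102), hinge along station y at x 30, z 239; steel bar with a red grip (diameter 21, 69 to 115 from the hinge). 0 = down: level, pointing to the robot's side, over a lug of the shut cover (x -65 to -35); 1.57 = upright; 1.95 = fully up, leaning back. Stays where left; about 1 N at the grip moves it. Its bracket: x 13 to 47, y -85 to -93, up to z 250.
- clamp_grip (a point): middle of the clamp lever's red grip, on its axis, 92 mm from the hinge line
- carrier_blue: Tube-post carrier; may be absent (None from the start). Eight-sided, 44 mm across flats: clear barrel with sample tubes fixed inside, grey felt bumper and blue ring at each end, smooth outside. 84 mm long in all, 0.15 kg, both ends alike; lies on a flat, does not roll by itself. Origin at its middle (22 mm above what it lies on), x along its length.
- carrier_green: Tube-post carrier; may be absent (None from the start). Eight-sided, 44 mm across flats: clear barrel with sample tubes fixed inside, grey felt bumper and green ring at each end, smooth outside. 84 mm long in all, 0.15 kg, both ends alike; lies on a flat, does not roll by itself. Origin at its middle (22 mm above what it lies on), x along its length.
- carrier_orange: Tube-post carrier; may be absent (None from the start). Eight-sided, 44 mm across flats: clear barrel with sample tubes fixed inside, grey felt bumper and orange ring at each end, smooth outside. 84 mm long in all, 0.15 kg, both ends alike; lies on a flat, does not roll by itself. Origin at its middle (22 mm above what it lies on), x along its length.
- carrier_white: Tube-post carrier; may be absent (None from the start). Eight-sided, 44 mm across flats: clear barrel with sample tubes fixed inside, grey felt bumper and white ring at each end, smooth outside. 84 mm long in all, 0.15 kg, both ends alike; lies on a flat, does not roll by itself. Origin at its middle (22 mm above what it lies on), x along its length.
- timer: Bystander, to be left alone: white bench timer, 34 x 64 x 60 mm, standing; origin at the centre of its underside
- reagent_0: Bystander, to be left alone: brown reagent bottle with a white cap, diameter 43, height 70 mm; origin at the centre of its underside
- reagent_1: Bystander, to be left alone: brown reagent bottle with a blue cap, diameter 43, height 70 mm; origin at the centre of its underside
- label_roll: Bystander, to be left alone: roll of labels, diameter 60, height 32 mm; origin at the centre of its underside
- marker_black: Bystander, to be left alone: felt marker with a black cap, 132 mm long, lying; origin at its middle on the bench
- pen: Bystander, to be left alone: white ball pen, 145 mm long, lying; origin at its middle on the bench

How it is judged:
By the outcome, as a careful person would: the job done as asked, in the order asked, and still so for the second after the job is handed in, with the robot touching nothing.
Of carrier_blue, carrier_green, carrier_orange, carrier_white only 2 to 3 are there at a start; the rules pass over those that are not, and their reading is None.
At some moment in a run one of carrier_blue, carrier_green, carrier_orange, carrier_white may be knocked a few centimetres aside while the robot is not near it.
Once in a run the grip may slacken for a moment while it holds something.
It also fails if it takes over 210 s, if anything falls off the work surface, if the arm or the gripper's body presses on something with over 40 N, if the wrist force passes 120 N, or if a joint passes its speed limit or range.

## Working session

There is one attempt and no reset: what is moved stays moved. The work goes in short steps, Python scripts to look and compute and a shell command to move; the robot and the scene stay as the last step left them, time stands still between calls to the robot, and variables do not carry over. Pictures are saved under pics/ and viewed, at most 14 in all, crops included, and the job is handed in when it is done.

```bash
ls; mkdir -p pics; cat > h.py <<'E'
import numpy as np, cv2, json
from station import readout, viewer, workorder, masks_of
from scipy.spatial.transform import Rotation as R
def cam(n):
    p=viewer.camera_params(n); return np.array(p["camera_matrix"]),R.from_rotvec(np.ravel(p["rvec"])).as_matrix(),np.ravel(p["tvec"])
def ray(n,uv,z,c=None):
    K,Rm,t=c or cam(n); d=Rm.T@np.linalg.solve(K,[uv[0],uv[1],1]); o=-Rm.T@t
    return o+d*(z-o[2])/d[2]
def proj(n,P,c=None):
    K,Rm,t=c or cam(n); q=(Rm@np.atleast_2d(P).T).T+t; q=q@K.T; return q[:,:2]/q[:,2:]
def save(n,f):
    im=np.array(viewer.grab_frame(n)); cv2.imwrite('pics/'+f,im[:,:,::-1]); return im
E
cat > a.py <<'E'
from h import *
for n in("top","side"):
    save(n,n+"0.png"); K,Rm,t=cam(n); print(n,K[0,0],-Rm.T@t,Rm[2])
for l in ["carrier_blue","carrier_green","carrier_orange","carrier_white","station","timer","label_roll"]:
    for d in masks_of("top",l)[:2]:
        m=d["pixels"].astype(np.uint8); r=cv2.minAreaRect(np.argwhere(m)[:,::-1].astype(np.float32))
        print(l,round(d["p"],2),np.round(d["xy"]),m.sum(),np.round(ray("top",d["xy"],.03),3),np.round(ray("top",r[0],.03),3),r)
o=readout.get_obs(); print(o["time"],o["position"],o["orientation"],o["force"],o["width"])
E
python3 a.py
```

```text
pics
top 486.6675255745247 [ 0.29979495 -0.10660626  1.61572725] [ 0.16740812  0.00844352 -0.98585152]
side 369.63585798827995 [ 0.52653835 -1.07459841  0.57941375] [ 0.01428052  0.92193191 -0.38708864]
carrier_blue 0.88 [314. 232.] 377 [ 0.437 -0.277  0.03 ] [ 0.436 -0.273  0.03 ] ((312.7310485839844, 232.53651428222656), (14.608494758605957, 27.44941520690918), 8.972626686096191)
carrier_blue 0.33 [262. 158.] 138 [ 0.69  -0.114  0.03 ] [ 0.671 -0.106  0.03 ] ((259.5, 163.5), (25.0, 7.0), 90.0)
carrier_green 0.91 [147. 197.] 359 [0.569 0.268 0.03 ] [0.562 0.272 0.03 ] ((146.21176147460938, 198.9529571533203), (26.682449340820312, 14.100480079650879), 77.47119140625)
carrier_green 0.24 [262. 160.] 133 [ 0.684 -0.115  0.03 ] [ 0.671 -0.106  0.03 ] ((259.5, 163.5), (25.0, 7.0), 90.0)
carrier_orange 0.54 [222. 144.] 10952 [0.743 0.02  0.03 ] [0.842 0.01  0.03 ] ((224.0910186767578, 115.47514343261719), (237.50521850585938, 71.3106689453125), 85.3466567993164)
carrier_white 0.68 [325. 190.] 395 [ 0.576 -0.321  0.03 ] [ 0.574 -0.312  0.03 ] ((322.5517272949219, 190.3793182373047), (27.482912063598633, 15.227017402648926), 68.19859313964844)
carrier_white 0.65 [217. 144.] 10863 [0.741 0.036 0.03 ] [0.842 0.01  0.03 ] ((224.08773803710938, 115.4347152709961), (237.42410278320312, 71.3106689453125), 85.3466567993164)
station 0.65 [218. 144.] 11032 [0.743 0.031 0.03 ] [0.842 0.011 0.03 ] ((223.86949157714844, 115.36103820800781), (237.7841796875, 71.46598052978516), 85.04454803466797)
timer 0.68 [362. 220.] 256 [ 0.473 -0.436  0.03 ] [ 0.468 -0.446  0.03 ] ((365.2500305175781, 221.25003051757812), (20.50609588623047, 12.727920532226562), 45.0)
label_roll 0.67 [306. 150.] 268 [ 0.714 -0.263  0.03 ] [ 0.71  -0.261  0.03 ] ((305.5, 151.0), (18.0, 17.0), 90.0)
0.45 [0.15817364 0.52673648 0.25320897] [ 1.45361342e-01  9.89378630e-01 -7.38650766e-05 -2.81495335e-05] [ 0.43419892 -0.17275884  0.41607125] 1.0011178913142846
```

View pics/top0.png

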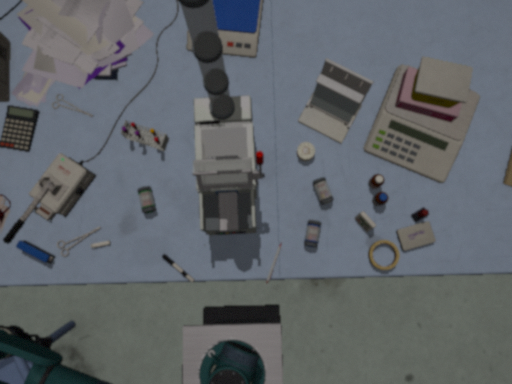

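View pics/side0.png

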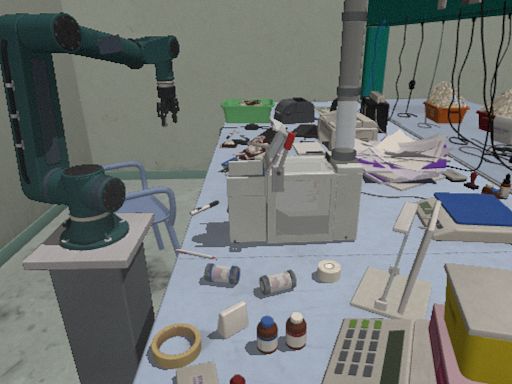

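The top view shows the station at columns 195–257 with its bay at rows 190–232. The carriers are green (147,197), white (322,190) and blue (313,232). Next I zoom in to find the station pose.

```bash
python3 - <<'E'
import cv2
im=cv2.imread('pics/top0.png'); c=im[140:245,185:275]; cv2.imwrite('pics/c1.png',cv2.resize(c,None,fx=5.7,fy=5.7,interpolation=cv2.INTER_CUBIC))
E
```

```text
(no output)
```

View pics/c1.png

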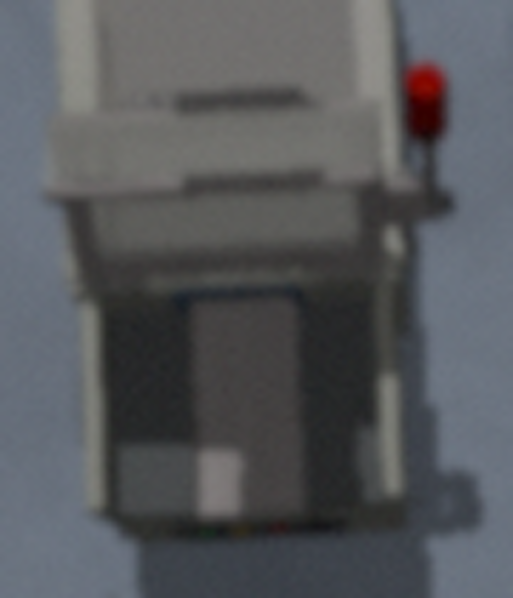

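The crop shows the channel edges at about x 190–303 and y 297–517. The wall fronts are at (88,513) and (403,515).

```bash
python3 - <<'E'
from h import *
c=cam("top")
P=[(-115,81,218,88,513),(-115,-81,218,403,515),(-115,28,160,197,517),(-115,-28,160,303,517),(-6,28,160,190,297),(-6,-28,160,300,297)]
uv=np.array([[p[3]/5.7+185-.4,p[4]/5.7+140-.4] for p in P]); S=np.array([p[:3] for p in P])/1e3
W=np.array([ray("top",u,s[2],c) for u,s in zip(uv,S)]); print(W.round(3))
from scipy.optimize import least_squares
f=lambda q:np.c_[np.cos(q[2])*S[:,0]-np.sin(q[2])*S[:,1]+q[0],np.sin(q[2])*S[:,0]+np.cos(q[2])*S[:,1]+q[1]]
r=least_squares(lambda q:(f(q)-W[:,:2]).ravel(),[.6,0,0]); print(r.x,(r.fun*1000).round(1))
for l,z in(("carrier_blue",.022),("carrier_green",.022),("carrier_white",.022)):
    viewer.grab_frame("top")
    d=masks_of("top",l)[0]; m=d["pixels"].astype(np.uint8)
    q=np.argwhere(m)[:,::-1]; X=np.array([ray("top",u,z,c) for u in q])[:,:2]; rc=cv2.minAreaRect((X*1000).astype(np.float32))
    w,v=np.linalg.eigh(np.cov(X.T)); print(l,X.mean(0),rc,np.degrees(np.arctan2(*v[::-1,1])))
E
```

```text
[[ 0.437  0.07   0.218]
 [ 0.432 -0.089  0.218]
 [ 0.439  0.02   0.16 ]
 [ 0.437 -0.036  0.16 ]
 [ 0.556  0.022  0.16 ]
 [ 0.555 -0.036  0.16 ]]
[ 0.55459256 -0.00858986 -0.00818577] [ 3.5  3.1  7.4  0.3  1.   0.1  2.  -0.1 -7.6 -3.  -6.4 -0.3]
carrier_blue [ 0.43330425 -0.27289693] ((434.1632385253906, -273.84271240234375), (45.79400634765625, 85.52595520019531), 73.62564849853516) 163.8887564403944
carrier_green [0.5593801  0.27273691] ((560.4501342773438, 272.01519775390625), (92.8943862915039, 50.445953369140625), 11.966349601745605) -165.53918143155877
carrier_white [ 0.57617877 -0.31322626] ((576.0595703125, -313.3664855957031), (87.96648406982422, 46.0544548034668), 18.729366302490234) -161.24470003785547
```

```bash
cat >> h.py <<'E'
def goto(x,y,z,yaw=None):
    """shift in tool axes (mm) from measured pose, and turn about tool z (deg) so the closing line is at yaw+90 deg"""
    o=readout.get_obs(); Rm=R.from_quat(o["orientation"]).as_matrix(); p=np.array(o["position"])
    Y=np.degrees(np.arctan2(Rm[1,1],Rm[0,1])); print("t %.1f pos"%o["time"],p.round(3),"closing",Y.round(1),"w",round(o["width"],2),"F",np.round(o["force"],1),"tilt",Rm[:,2].round(3))
    print("shift",(Rm.T@(np.array([x,y,z])-p)*1000).round(1), "turn z", None if yaw is None else -((yaw+90-Y+90)%180-90))
    return o
def carrier(n,l,z=.022,pic=None,amin=0):
    c=cam(n); im=np.array(viewer.grab_frame(n))
    if pic: cv2.imwrite('pics/'+pic,im[:,:,::-1])
    for d in masks_of(n,l)[:2]:
        q=np.argwhere(d["pixels"])[:,::-1]
        X=np.array([ray(n,u,z,c) for u in q])[:,:2]; rc=cv2.minAreaRect((X*1000).astype(np.float32))
        w,v=np.linalg.eigh(np.cov(X.T)); print(l,round(d["p"],2),len(q),d["xy"],X.mean(0).round(4),rc,np.degrees(np.arctan2(*v[::-1,1])).round(1))
E
python3 -m inch '[{"linear":[-44,-14,0],"dr":[0,0,0],"fingers":-1},{"linear":[-44,-14,0],"dr":[0,0,0],"fingers":-1},{"linear":[-44,-14,0],"dr":[0,0,0],"fingers":-1},{"linear":[-44,-14,0],"dr":[0,0,0],"fingers":-1},{"linear":[-44,-14,0],"dr":[0,0,0],"fingers":-1},{"linear":[-44,-14,0],"dr":[0,0,0],"fingers":-1},{"linear":[-44,-14,0],"dr":[0,0,0],"fingers":-1},{"linear":[-44,-14,0],"dr":[0,0,0],"fingers":-1}]' 60
python3 -m inch '[{"linear":[-44,-14,0],"dr":[0,0,0],"fingers":-1},{"linear":[-44,-14,0],"dr":[0,0,0],"fingers":-1},{"linear":[0,0,10],"dr":[0,0,-7],"fingers":-1},{"linear":[0,0,10],"dr":[0,0,-7],"fingers":-1},{"linear":[0,0,10],"dr":[0,0,-7],"fingers":-1},{"linear":[0,0,10],"dr":[0,0,-7],"fingers":-1},{"linear":[0,0,0],"dr":[0,0,0],"fingers":-1}]'
python3 - <<'E'
from h import *
goto(.56,.272,.037,14)
carrier("wrist","carrier_green",pic="w1.png")
E
```

```text
time: 1.55
position: [0.4645, 0.3169, 0.2536]
orientation: [0.145, 0.989, 0.0, 0.0]
force: [1.4, 0.5, -0.5]
width: 0.998
gripper_force: 0.0
time: 2.25
position: [0.5386, 0.2657, 0.2113]
orientation: [-0.098, 0.995, -0.0, -0.002]
force: [-0.1, -0.2, -1.1]
width: 0.999
gripper_force: 0.0
t 2.2 pos [0.539 0.266 0.211] closing 101.3 w 1.0 F [-0.1 -0.2 -1.1] tilt [-0.003 -0.001 -1.   ]
shift [-22.8   2.1 174.2] turn z -2.7445432861339327
carrier_green 0.57 4520 [260.8, 189.9] [0.5617 0.2749] ((564.1239013671875, 275.21051025390625), (98.24562072753906, 45.285823822021484), 12.606261253356934) -167.1
```

View pics/w1.png

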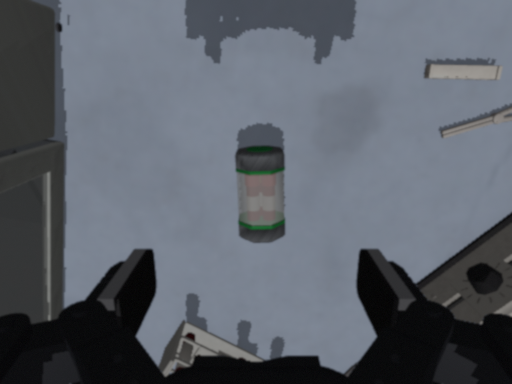

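The carrier is clear at (261,195) in the wrist view, upright in the image. I'll descend and grip.

```bash
python3 - <<'E'
from h import *
goto(.5625,.2748,.031,12.8)
E
```

```text
t 2.4 pos [0.539 0.266 0.213] closing 101.1 w 1.0 F [-0.4  0.2  0.8] tilt [-0. -0. -1.]
shift [-24.5   4.  182.3] turn z -1.6603714405575971
```

```bash
python3 -m inch '[{"linear":[-12,2,36],"dr":[0,0,-0.8],"fingers":-1},{"linear":[-12,2,36],"dr":[0,0,-0.8],"fingers":-1},{"linear":[0,0,36],"dr":[0,0,0],"fingers":-1},{"linear":[0,0,36],"dr":[0,0,0],"fingers":-1},{"linear":[0,0,38],"dr":[0,0,0],"fingers":-1},{"linear":[0,0,0],"dr":[0,0,0],"fingers":-1},{"linear":[0,0,0],"dr":[0,0,0],"fingers":1},{"linear":[0,0,0],"dr":[0,0,0],"fingers":1}]' 60
python3 -m inch '[{"linear":[0,0,0],"dr":[0,0,0],"fingers":1},{"linear":[0,0,0],"dr":[0,0,0],"fingers":1},{"linear":[0,0,0],"dr":[0,0,0],"fingers":1},{"linear":[0,0,0],"dr":[0,0,0],"fingers":1},{"linear":[0,0,0],"dr":[0,0,0],"fingers":1}]'
python3 - <<'E'
from h import *
goto(.4,.2,.32,-.6)
E
```

```text
time: 3.15
position: [0.5642, 0.2758, 0.0348]
orientation: [-0.112, 0.994, 0.001, 0.003]
force: [0.1, -0.2, -0.3]
width: 0.693
gripper_force: 0.0
time: 3.65
position: [0.5642, 0.2757, 0.0351]
orientation: [-0.112, 0.994, 0.001, 0.003]
force: [0.8, -0.5, 6.2]
width: 0.499
gripper_force: 62.7
t 3.6 pos [0.564 0.276 0.035] closing 102.9 w 0.5 F [ 0.8 -0.5  6.2] tilt [ 0.006  0.002 -1.   ]
shift [ 175.1  -36.9 -286.1] turn z 13.468822348256978
```

```bash
python3 -m inch '[{"linear":[0,0,-20],"dr":[0,0,0],"fingers":1},{"linear":[0,0,-40],"dr":[0,0,0],"fingers":1},{"linear":[0,0,-40],"dr":[0,0,0],"fingers":1},{"linear":[0,0,-40],"dr":[0,0,0],"fingers":1},{"linear":[0,0,-40],"dr":[0,0,0],"fingers":1},{"linear":[0,0,-40],"dr":[0,0,0],"fingers":1},{"linear":[0,0,-30],"dr":[0,0,6.5],"fingers":1},{"linear":[0,0,-15],"dr":[0,0,7],"fingers":1}]'
python3 - <<'E'
from h import *
goto(.475,-.008,.29,-.6)
E
```

```text
time: 4.45
position: [0.5626, 0.2751, 0.3015]
orientation: [0.008, 1.0, 0.001, 0.003]
force: [0.1, -0.0, -0.9]
width: 0.494
gripper_force: 61.8
t 4.5 pos [0.563 0.275 0.302] closing 89.1 w 0.49 F [ 0.1 -0.  -0.9] tilt [ 0.007  0.003 -1.   ]
shift [  83.2 -284.5   10.2] turn z -0.30224731138412153
```

```bash
python3 -m inch '[{"linear":[20,-20,0],"dr":[0,0,0],"fingers":1},{"linear":[20,-40,0],"dr":[0,0,0],"fingers":1},{"linear":[20,-40,0],"dr":[0,0,0],"fingers":1},{"linear":[23,-40,0],"dr":[0,0,0],"fingers":1},{"linear":[0,-40,0],"dr":[0,0,0],"fingers":1},{"linear":[0,-40,0],"dr":[0,0,0],"fingers":1},{"linear":[0,-40,0],"dr":[0,0,0],"fingers":1},{"linear":[0,-24,10],"dr":[0,0,0],"fingers":1}]'
python3 -m inch '[{"linear":[0,0,0],"dr":[0,0,0],"fingers":1},{"linear":[0,0,0],"dr":[0,0,0],"fingers":1}]'
python3 - <<'E'
from h import *
c=cam("wrist")
im=save("wrist","w2.png"); save("top","t2.png")
# overlay expected channel edges
for yw in [(.553,-.0085,-.6)]:
    a=np.radians(yw[2]); Rz=np.array([[np.cos(a),-np.sin(a)],[np.sin(a),np.cos(a)]])
    S=np.array([(-115,28,160),(-6,28,160),(-115,-28,160),(-6,-28,160),(-115,70,218),(-6,70,218),(-115,-70,218),(-6,-70,218)])/1e3
    W=np.c_[S[:,:2]@Rz.T+np.array(yw[:2]),S[:,2]]; 
    o=[]
    for n,f in(("wrist","w2.png"),("top","t2.png")):
        g=cv2.imread('pics/'+f); k=1
        uv=proj(n,W,c if n=="wrist" else None)
        if n=="top": g=cv2.resize(g[140:245,185:275],None,fx=4,fy=384/105,interpolation=cv2.INTER_CUBIC); uv=(uv-[185,140])*[4,384/105]+2
        for i in range(0,8,2): cv2.line(g,tuple(map(int,uv[i])),tuple(map(int,uv[i+1])),(0,255,255),1)
        o.append(g)
    g=np.hstack(o); cv2.imwrite('pics/o2.png',cv2.resize(g,None,fx=800/g.shape[1],fy=800/g.shape[1]) if g.shape[1]>800 else g)
goto(.488,-.008,.195,-.6)
E
```

```text
time: 5.25
position: [0.476, -0.0108, 0.2883]
orientation: [0.007, 1.0, -0.001, 0.002]
force: [0.4, 0.4, -2.4]
width: 0.498
gripper_force: 61.8
time: 5.45
position: [0.4756, -0.0083, 0.2864]
orientation: [0.006, 1.0, 0.0, -0.0]
force: [-0.2, -0.0, -2.1]
width: 0.502
gripper_force: 61.8
t 5.5 pos [ 0.476 -0.007  0.287] closing 89.4 w 0.5 F [ 0.2 -0.1 -1.5] tilt [ 0.001  0.001 -1.   ]
shift [-11.9  -0.6  91.9] turn z 0.03623223278606247
```

View pics/o2.png

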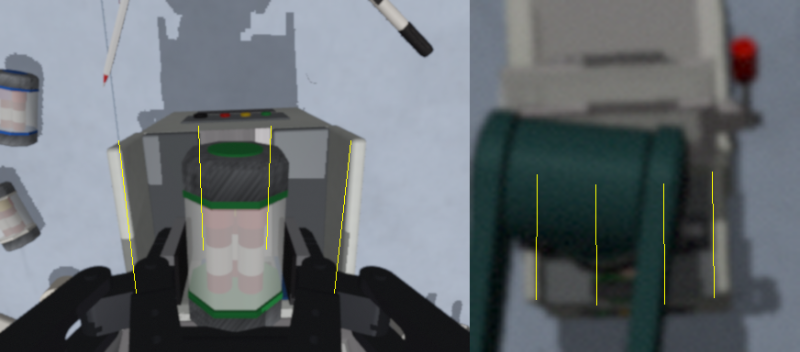

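Wrist overlay matches: the channel lines are at x 200–270 and the carrier is centred at 236. Lowering now.

```bash
python3 -m inch '[{"linear":[-6,0,20],"dr":[0,0,0],"fingers":1},{"linear":[-6,0,20],"dr":[0,0,0],"fingers":1},{"linear":[0,0,20],"dr":[0,0,0],"fingers":1},{"linear":[0,0,15],"dr":[0,0,0],"fingers":1},{"linear":[0,0,10],"dr":[0,0,0],"fingers":1},{"linear":[0,0,4],"dr":[0,0,0],"fingers":1},{"linear":[0,0,0],"dr":[0,0,0],"fingers":1},{"linear":[0,0,0],"dr":[0,0,0],"fingers":1}]'

```

```text
time: 6.35
position: [0.4885, -0.0083, 0.1983]
orientation: [0.005, 1.0, -0.0, 0.001]
force: [-0.0, 0.3, -1.9]
width: 0.499
gripper_force: 61.8
```

```bash
python3 -m inch '[{"linear":[0,0,2.5],"dr":[0,0,0],"fingers":1},{"linear":[0,0,0],"dr":[0,0,0],"fingers":0.2},{"linear":[0,0,0],"dr":[0,0,0],"fingers":-0.6},{"linear":[0,0,0],"dr":[0,0,0],"fingers":-0.7},{"linear":[0,0,-5],"dr":[0,0,0],"fingers":-0.7},{"linear":[0,0,-20],"dr":[0,0,0],"fingers":-0.7},{"linear":[0,0,-30],"dr":[0,0,0],"fingers":-0.5},{"linear":[0,0,-20],"dr":[0,0,0],"fingers":0}]'
python3 -m inch '[{"linear":[35,0,0],"dr":[0,0,0],"fingers":1},{"linear":[35,0,0],"dr":[0,0,0],"fingers":1},{"linear":[10,0,10],"dr":[0,0,0],"fingers":1},{"linear":[0,0,0],"dr":[0,0,0],"fingers":1},{"linear":[0,0,0],"dr":[0,0,0],"fingers":1}]'
python3 - <<'E'
from h import *
goto(.410,-.008,.198,-.6)
carrier("wrist","carrier_green",z=.182)
E
```

```text
time: 7.15
position: [0.4885, -0.0084, 0.2725]
orientation: [0.005, 1.0, -0.0, 0.001]
force: [0.5, 0.3, 0.5]
width: 0.602
gripper_force: 0.0
time: 7.65
position: [0.4083, -0.0075, 0.2604]
orientation: [0.005, 1.0, -0.0, 0.001]
force: [0.8, -0.2, -0.6]
width: -0.003
gripper_force: 0.0
t 7.7 pos [ 0.408 -0.008  0.26 ] closing 89.4 w -0.0 F [ 0.8 -0.2 -0.6] tilt [ 0.001 -0.    -1.   ]
shift [-1.6 -0.5 62.4] turn z -0.02649723723294528
carrier_green 0.64 351 [256.3, 344.4] [ 0.5102 -0.0084] ((509.2821044921875, -8.523521423339844), (9.207417488098145, 25.65908432006836), 89.66435241699219) -179.4
```

```bash
python3 -m inch '[{"linear":[0,0,30],"dr":[0,0,0],"fingers":1},{"linear":[0,0,30],"dr":[0,0,0],"fingers":1},{"linear":[0,0,2],"dr":[0,0,0],"fingers":1},{"linear":[-15,0,0],"dr":[0,0,0],"fingers":1},{"linear":[-15,0,0],"dr":[0,0,0],"fingers":1},{"linear":[-15,0,0],"dr":[0,0,0],"fingers":1},{"linear":[-15,0,0],"dr":[0,0,0],"fingers":1},{"linear":[-15,0,0],"dr":[0,0,0],"fingers":1}]'
python3 -m inch '[{"linear":[-12,0,0],"dr":[0,0,0],"fingers":1},{"linear":[-10,0,0],"dr":[0,0,0],"fingers":1},{"linear":[-9,0,0],"dr":[0,0,0],"fingers":1},{"linear":[0,0,0],"dr":[0,0,0],"fingers":1},{"linear":[0,0,0],"dr":[0,0,0],"fingers":1},{"linear":[0,0,0],"dr":[0,0,0],"fingers":1}]'
python3 - <<'E'
from h import *
goto(.410,-.008,.198,-.6)
save("side","s3.png"); im=cv2.imread("pics/s3.png")[130:260,200:380]; cv2.imwrite("pics/s3c.png",cv2.resize(im,None,fx=4,fy=4))
E
```

```text
time: 8.55
position: [0.484, -0.0084, 0.1993]
orientation: [0.005, 1.0, -0.0, -0.0]
force: [-2.4, -0.4, 0.8]
width: 0.002
gripper_force: 1.3
time: 9.15
position: [0.5137, -0.0086, 0.1979]
orientation: [0.005, 1.0, 0.0, -0.0]
force: [0.4, -0.8, -0.0]
width: 0.001
gripper_force: 0.0
t 9.2 pos [ 0.514 -0.009  0.198] closing 89.4 w 0.0 F [ 0.4 -0.8 -0. ] tilt [-0.  0. -1.]
shift [ 1.037e+02 -5.000e-01 -1.000e-01] turn z -0.01956893451956887
```

View pics/s3c.png

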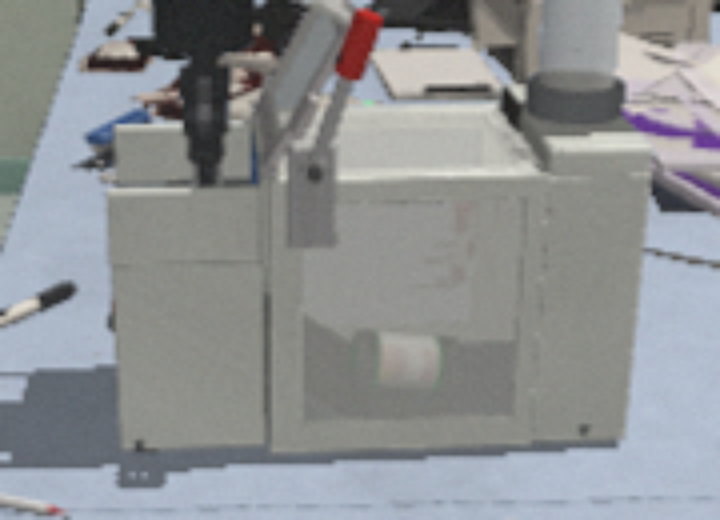

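The magazine shows the green carrier at crop (405,360), so it is in. Next is white.

```bash
python3 -m inch '[{"linear":[10,0,0],"dr":[0,0,0],"fingers":1},{"linear":[10,0,-40],"dr":[0,0,0],"fingers":1},{"linear":[10,0,-40],"dr":[0,0,0],"fingers":0},{"linear":[0,0,-30],"dr":[0,0,0],"fingers":-1},{"linear":[0,-40,0],"dr":[0,0,0],"fingers":-1},{"linear":[0,-45,0],"dr":[0,0,0],"fingers":-1},{"linear":[0,-45,0],"dr":[0,0,0],"fingers":-1},{"linear":[0,-45,0],"dr":[0,0,0],"fingers":-1}]'
python3 -m inch '[{"linear":[-30,-45,0],"dr":[0,0,0],"fingers":-1},{"linear":[-30,-45,20],"dr":[0,0,0],"fingers":-1},{"linear":[-20,-35,40],"dr":[0,0,-6],"fingers":-1},{"linear":[0,0,30],"dr":[0,0,-6],"fingers":-1},{"linear":[0,0,0],"dr":[0,0,-7],"fingers":-1},{"linear":[0,0,0],"dr":[0,0,0],"fingers":-1},{"linear":[0,0,0],"dr":[0,0,0],"fingers":-1}]'
python3 - <<'E'
from h import *
carrier("wrist","carrier_white")
goto(.5762,-.3132,.035,18.7)
carrier("top","carrier_blue")
E
```

```text
time: 10.0
position: [0.481, -0.1844, 0.3083]
orientation: [0.005, 1.0, -0.0, 0.0]
force: [1.0, 0.0, -0.5]
width: 0.991
gripper_force: 0.0
time: 10.7
position: [0.5521, -0.2954, 0.2263]
orientation: [-0.159, 0.987, -0.0, 0.001]
force: [0.3, 0.4, 0.9]
width: 1.0
gripper_force: 0.0
carrier_white 0.9 4194 [231.4, 181.3] [ 0.576  -0.3118] ((578.0263671875, -310.7718505859375), (95.76686096191406, 46.52782440185547), 18.096887588500977) -161.6
t 10.8 pos [ 0.552 -0.295  0.227] closing 108.3 w 1.0 F [-0.7  0.  -0.2] tilt [ 0.003 -0.002 -1.   ]
shift [-16.6 -23.9 192.3] turn z -0.3968433420969575
```

```bash
python3 -m inch '[{"linear":[-9,-11,38],"dr":[0,0,0],"fingers":-1},{"linear":[-9,-11,38],"dr":[0,0,0],"fingers":-1},{"linear":[0,0,38],"dr":[0,0,0],"fingers":-1},{"linear":[0,0,38],"dr":[0,0,0],"fingers":-1},{"linear":[0,0,38],"dr":[0,0,0],"fingers":-1},{"linear":[0,0,3],"dr":[0,0,0],"fingers":-1},{"linear":[0,0,0],"dr":[0,0,0],"fingers":1},{"linear":[0,0,0],"dr":[0,0,0],"fingers":1}]' 60
python3 -m inch '[{"linear":[0,0,0],"dr":[0,0,0],"fingers":1},{"linear":[0,0,0],"dr":[0,0,0],"fingers":1},{"linear":[0,0,0],"dr":[0,0,0],"fingers":1},{"linear":[0,0,0],"dr":[0,0,0],"fingers":1},{"linear":[0,0,-20],"dr":[0,0,0],"fingers":1},{"linear":[0,0,-40],"dr":[0,0,0],"fingers":1},{"linear":[0,0,-40],"dr":[0,0,0],"fingers":1},{"linear":[0,0,-40],"dr":[0,0,0],"fingers":1}]'
python3 - <<'E'
from h import *
goto(.475,-.008,.29,-.6)
E
```

```text
time: 11.7
position: [0.578, -0.3117, 0.0356]
orientation: [-0.16, 0.987, -0.002, 0.002]
force: [-0.2, -0.4, 0.9]
width: 0.691
gripper_force: 0.0
time: 12.5
position: [0.576, -0.3105, 0.1739]
orientation: [-0.16, 0.987, 0.0, -0.0]
force: [0.9, -0.4, -1.6]
width: 0.497
gripper_force: 61.8
t 12.5 pos [ 0.576 -0.311  0.174] closing 108.4 w 0.5 F [ 0.9 -0.4 -1.6] tilt [-0.  0. -1.]
shift [   0.4  318.9 -116. ] turn z 18.976626085006657
```

```bash
python3 -m inch '[{"linear":[0,0,-42],"dr":[0,0,6],"fingers":1},{"linear":[0,0,-42],"dr":[0,0,6.5],"fingers":1},{"linear":[0,0,-37],"dr":[0,0,6.5],"fingers":1},{"linear":[40,20,0],"dr":[0,0,0],"fingers":1},{"linear":[40,35,0],"dr":[0,0,0],"fingers":1},{"linear":[21,40,0],"dr":[0,0,0],"fingers":1},{"linear":[0,42,0],"dr":[0,0,0],"fingers":1},{"linear":[0,42,0],"dr":[0,0,0],"fingers":1}]'
python3 -m inch '[{"linear":[0,42,0],"dr":[0,0,0],"fingers":1},{"linear":[0,42,0],"dr":[0,0,0],"fingers":1},{"linear":[0,37,0],"dr":[0,0,0],"fingers":1},{"linear":[0,0,0],"dr":[0,0,0],"fingers":1},{"linear":[0,0,0],"dr":[0,0,0],"fingers":1}]'
python3 - <<'E'
from h import *
goto(.488,-.008,.1985,-.6)
save("wrist","w4.png")
E
```

```text
time: 13.3
position: [0.4784, -0.1314, 0.2941]
orientation: [0.006, 1.0, -0.0, 0.001]
force: [1.1, 0.6, -1.6]
width: 0.498
gripper_force: 61.8
time: 13.8
position: [0.4806, -0.0111, 0.2938]
orientation: [0.004, 1.0, -0.0, 0.0]
force: [-0.8, -0.3, -2.0]
width: 0.499
gripper_force: 61.9
t 13.8 pos [ 0.481 -0.011  0.294] closing 89.5 w 0.5 F [-0.8 -0.3 -2. ] tilt [ 0.001 -0.001 -1.   ]
shift [-7.3  3.2 95.3] turn z 0.09859516674235635
```

View pics/w4.png

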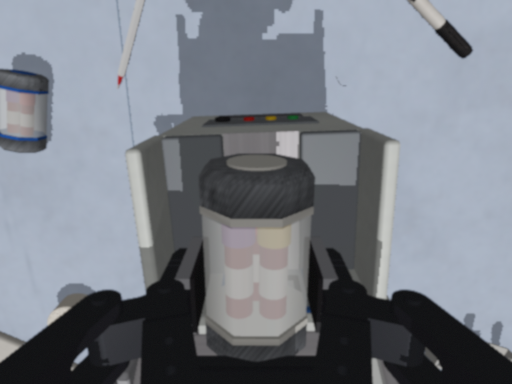

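White is held centred and aligned, at column 257. Lowering, releasing and pushing the same way.

```bash
python3 -m inch '[{"linear":[-4,2,20],"dr":[0,0,0],"fingers":1},{"linear":[-3,1,20],"dr":[0,0,0],"fingers":1},{"linear":[0,0,20],"dr":[0,0,0],"fingers":1},{"linear":[0,0,17],"dr":[0,0,0],"fingers":1},{"linear":[0,0,12],"dr":[0,0,0],"fingers":1},{"linear":[0,0,6],"dr":[0,0,0],"fingers":1},{"linear":[0,0,0],"dr":[0,0,0],"fingers":1},{"linear":[0,0,2],"dr":[0,0,0],"fingers":1}]'
python3 -m inch '[{"linear":[0,0,1],"dr":[0,0,0],"fingers":1},{"linear":[0,0,0],"dr":[0,0,0],"fingers":0.2},{"linear":[0,0,0],"dr":[0,0,0],"fingers":-0.6},{"linear":[0,0,0],"dr":[0,0,0],"fingers":-0.7},{"linear":[0,0,-5],"dr":[0,0,0],"fingers":-0.7},{"linear":[0,0,-20],"dr":[0,0,0],"fingers":-0.7},{"linear":[0,0,-30],"dr":[0,0,0],"fingers":-0.5},{"linear":[0,0,-20],"dr":[0,0,0],"fingers":0}]'
python3 -m inch '[{"linear":[35,0,0],"dr":[0,0,0],"fingers":1},{"linear":[35,0,0],"dr":[0,0,0],"fingers":1},{"linear":[10,0,10],"dr":[0,0,0],"fingers":1},{"linear":[0,0,0],"dr":[0,0,0],"fingers":1},{"linear":[0,0,0],"dr":[0,0,0],"fingers":1}]'
python3 - <<'E'
from h import *
goto(.408,-.008,.198,-.6)
E
```

```text
time: 14.65
position: [0.4885, -0.0092, 0.1974]
orientation: [0.006, 1.0, -0.0, 0.001]
force: [0.0, -0.3, -1.3]
width: 0.499
gripper_force: 61.9
time: 15.45
position: [0.4883, -0.0088, 0.2728]
orientation: [0.005, 1.0, -0.0, 0.001]
force: [-0.7, -0.1, 0.0]
width: 0.592
gripper_force: 0.0
time: 15.95
position: [0.4082, -0.0079, 0.2608]
orientation: [0.005, 1.0, -0.0, 0.001]
force: [0.8, 0.9, -0.3]
width: 0.001
gripper_force: 0.0
t 15.9 pos [ 0.408 -0.008  0.261] closing 89.4 w 0.0 F [ 0.8  0.9 -0.3] tilt [ 0.001 -0.    -1.   ]
shift [ 0.3 -0.1 62.8] turn z -0.019329699976012193
```

```bash
python3 -m inch '[{"linear":[0,0,30],"dr":[0,0,0],"fingers":1},{"linear":[0,0,30],"dr":[0,0,0],"fingers":1},{"linear":[0,0,2],"dr":[0,0,0],"fingers":1},{"linear":[-15,0,0],"dr":[0,0,0],"fingers":1},{"linear":[-15,0,0],"dr":[0,0,0],"fingers":1},{"linear":[-15,0,0],"dr":[0,0,0],"fingers":1},{"linear":[-15,0,0],"dr":[0,0,0],"fingers":1},{"linear":[-15,0,0],"dr":[0,0,0],"fingers":1}]'
python3 -m inch '[{"linear":[-12,0,0],"dr":[0,0,0],"fingers":1},{"linear":[-10,0,0],"dr":[0,0,0],"fingers":1},{"linear":[-9,0,0],"dr":[0,0,0],"fingers":1},{"linear":[0,0,0],"dr":[0,0,0],"fingers":1},{"linear":[0,0,0],"dr":[0,0,0],"fingers":1},{"linear":[0,0,0],"dr":[0,0,0],"fingers":1}]'
python3 - <<'E'
from h import *
goto(.408,-.008,.198,-.6)
viewer.grab_frame("side")
for l in("carrier_white","carrier_green","carrier_blue"): print(l,[(round(d["p"],2),d["xy"],d["pixels"].sum()) for d in masks_of("side",l)])
carrier("top","carrier_blue")
E
```

```text
time: 16.75
position: [0.4841, -0.0088, 0.1998]
orientation: [0.005, 1.0, -0.0, -0.0]
force: [-1.1, -0.5, 0.7]
width: 0.0
gripper_force: 1.3
time: 17.35
position: [0.5136, -0.009, 0.1983]
orientation: [0.005, 1.0, 0.0, -0.0]
force: [-0.8, 0.0, 0.6]
width: 0.002
gripper_force: 0.0
t 17.4 pos [ 0.514 -0.009  0.198] closing 89.4 w 0.0 F [-0.8  0.   0.6] tilt [-0.  0. -1.]
shift [ 1.056e+02 -1.000e-01  3.000e-01] turn z -0.01781172669394948
carrier_white [(0.57, [230.6, 324.8], np.int64(796))]
carrier_green [(0.63, [286.6, 147.8], np.int64(246))]
carrier_blue [(0.77, [221.7, 272.5], np.int64(581))]
carrier_blue 0.7 369 [312.3, 233.4] [ 0.4349 -0.2727] ((435.2950439453125, -272.98602294921875), (45.951812744140625, 88.35612487792969), 76.33434295654297) 166.0
```

```bash
python3 -m inch '[{"linear":[15,0,0],"dr":[0,0,0],"fingers":1},{"linear":[20,0,-40],"dr":[0,0,0],"fingers":1},{"linear":[20,0,-40],"dr":[0,0,0],"fingers":0},{"linear":[20,0,-20],"dr":[0,0,0],"fingers":-1},{"linear":[20,-40,0],"dr":[0,0,0],"fingers":-1},{"linear":[5,-45,0],"dr":[0,0,0],"fingers":-1},{"linear":[0,-45,0],"dr":[0,0,0],"fingers":-1},{"linear":[0,-45,0],"dr":[0,0,0],"fingers":-1}]'
python3 -m inch '[{"linear":[0,-45,0],"dr":[0,0,0],"fingers":-1},{"linear":[0,-30,20],"dr":[0,0,0],"fingers":-1},{"linear":[0,-5,40],"dr":[0,0,5],"fingers":-1},{"linear":[0,0,25],"dr":[0,0,5],"fingers":-1},{"linear":[0,0,0],"dr":[0,0,5],"fingers":-1},{"linear":[0,0,0],"dr":[0,0,0],"fingers":-1},{"linear":[0,0,0],"dr":[0,0,0],"fingers":-1}]'
python3 - <<'E'
from h import *
carrier("wrist","carrier_blue")
goto(.435,-.273,.035,-15)
im=save("top","t5.png"); im=cv2.imread("pics/t5.png")[140:245,185:275]; cv2.imwrite("pics/t5c.png",cv2.resize(im,None,fx=5.7,fy=5.7,interpolation=cv2.INTER_CUBIC))
E
```

```text
time: 18.45
position: [0.4115, -0.1843, 0.2989]
orientation: [0.005, 1.0, -0.0, 0.001]
force: [1.1, -0.7, -0.4]
width: 0.996
gripper_force: 0.0
time: 19.15
position: [0.4114, -0.2632, 0.2139]
orientation: [0.135, 0.991, -0.0, 0.001]
force: [0.3, 0.3, -0.5]
width: 1.001
gripper_force: 0.0
carrier_blue 0.61 4376 [252.8, 190.2] [ 0.4347 -0.2709] ((436.61627197265625, -270.83843994140625), (46.61013412475586, 95.43528747558594), 76.845703125) 167.2
t 19.2 pos [ 0.412 -0.263  0.214] closing 74.5 w 1.0 F [ 1.2  0.3 -0.3] tilt [ 0.002 -0.001 -1.   ]
shift [-24.8  -3.  179.5] turn z -0.5389504957206697
```

View pics/t5c.png

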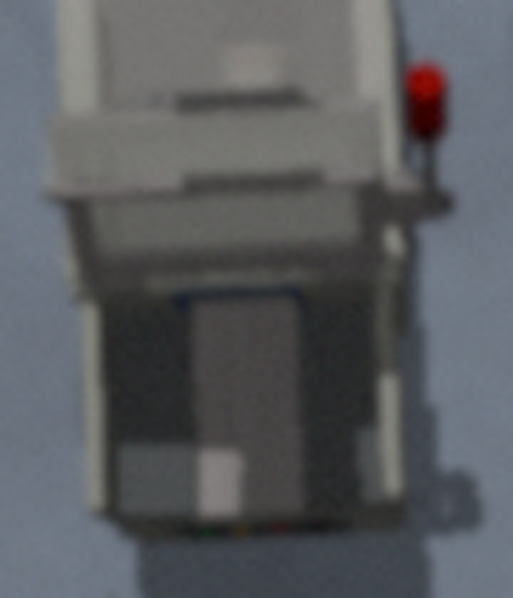

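The bay is empty with the channel clear at x 190–300, so white went through. Gripping blue.

```bash
python3 -m inch '[{"linear":[-12.5,0,36],"dr":[0,0,-1],"fingers":-1},{"linear":[-12.5,0,36],"dr":[0,0,-1],"fingers":-1},{"linear":[0,-1,36],"dr":[0,0,0],"fingers":-1},{"linear":[0,0,36],"dr":[0,0,0],"fingers":-1},{"linear":[0,0,36],"dr":[0,0,0],"fingers":-1},{"linear":[0,0,0],"dr":[0,0,0],"fingers":-1},{"linear":[0,0,0],"dr":[0,0,0],"fingers":1},{"linear":[0,0,0],"dr":[0,0,0],"fingers":1}]' 60
python3 -m inch '[{"linear":[0,0,0],"dr":[0,0,0],"fingers":1},{"linear":[0,0,0],"dr":[0,0,0],"fingers":1},{"linear":[0,0,0],"dr":[0,0,0],"fingers":1},{"linear":[0,0,0],"dr":[0,0,0],"fingers":1},{"linear":[0,0,-20],"dr":[0,0,0],"fingers":1},{"linear":[0,0,-40],"dr":[0,0,0],"fingers":1},{"linear":[0,0,-40],"dr":[0,0,0],"fingers":1},{"linear":[0,0,-40],"dr":[0,0,0],"fingers":1}]'
python3 -m inch '[{"linear":[0,0,-42],"dr":[0,0,-4],"fingers":1},{"linear":[0,0,-42],"dr":[0,0,-4.3],"fingers":1},{"linear":[0,0,-37],"dr":[0,0,-4.3],"fingers":1},{"linear":[0,0,0],"dr":[0,0,0],"fingers":1}]'
python3 - <<'E'
from h import *
goto(.475,-.008,.295,-.6)
E
```

```text
time: 20.1
position: [0.4368, -0.2717, 0.0361]
orientation: [0.118, 0.993, -0.001, 0.002]
force: [-0.4, -0.5, -0.5]
width: 0.693
gripper_force: 0.0
time: 20.9
position: [0.4347, -0.2701, 0.1748]
orientation: [0.119, 0.993, 0.0, -0.0]
force: [0.4, -0.6, -2.0]
width: 0.494
gripper_force: 61.7
time: 21.3
position: [0.4366, -0.2717, 0.302]
orientation: [0.008, 1.0, -0.004, 0.005]
force: [0.4, 0.1, -1.4]
width: 0.498
gripper_force: 61.8
t 21.3 pos [ 0.437 -0.272  0.302] closing 89.0 w 0.5 F [ 0.4  0.1 -1.4] tilt [ 0.011 -0.008 -1.   ]
shift [-33.9 264.3   5.1] turn z -0.36762742885350974
```

```bash
python3 -m inch '[{"linear":[0,20,0],"dr":[0,0,0],"fingers":1},{"linear":[0,40,0],"dr":[0,0,0],"fingers":1},{"linear":[0,40,0],"dr":[0,0,0],"fingers":1},{"linear":[-10,40,0],"dr":[0,0,0],"fingers":1},{"linear":[-15,40,0],"dr":[0,0,0],"fingers":1},{"linear":[-15,40,0],"dr":[0,0,0],"fingers":1},{"linear":[-4,32,0],"dr":[0,0,0],"fingers":1},{"linear":[0,10,0],"dr":[0,0,0],"fingers":1}]'
python3 -m inch '[{"linear":[0,0,0],"dr":[0,0,0],"fingers":1},{"linear":[0,0,0],"dr":[0,0,0],"fingers":1}]'
python3 - <<'E'
from h import *
goto(.488,-.008,.1975,-.6)
save("wrist","w6.png")
E
```

```text
time: 22.1
position: [0.4834, -0.0063, 0.2929]
orientation: [0.007, 1.0, 0.001, -0.001]
force: [-0.0, 0.3, -1.9]
width: 0.496
gripper_force: 61.7
time: 22.3
position: [0.4833, -0.01, 0.2937]
orientation: [0.009, 1.0, -0.0, -0.001]
force: [-0.9, 0.6, -1.8]
width: 0.498
gripper_force: 61.7
t 22.3 pos [ 0.483 -0.01   0.294] closing 88.9 w 0.5 F [-0.9  0.6 -1.8] tilt [-0.001 -0.001 -1.   ]
shift [-4.8  2.2 96.2] turn z -0.458330105514861
```

View pics/w6.png

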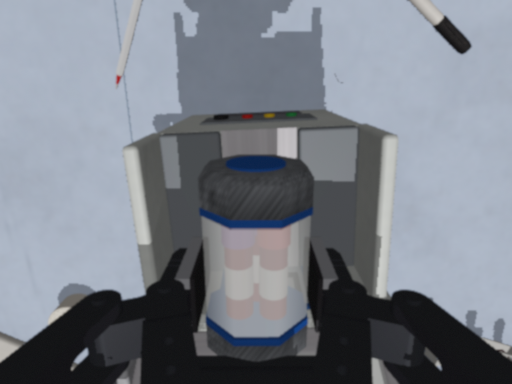

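Blue is held straight, at column 257. Repeating the placing and push.

```bash
python3 -m inch '[{"linear":[-3,2,20],"dr":[0,0,-0.4],"fingers":1},{"linear":[-2,0,20],"dr":[0,0,0],"fingers":1},{"linear":[0,0,20],"dr":[0,0,0],"fingers":1},{"linear":[0,0,17],"dr":[0,0,0],"fingers":1},{"linear":[0,0,12],"dr":[0,0,0],"fingers":1},{"linear":[0,0,6],"dr":[0,0,0],"fingers":1},{"linear":[0,0,0],"dr":[0,0,0],"fingers":1},{"linear":[0,0,2],"dr":[0,0,0],"fingers":1}]'
python3 -m inch '[{"linear":[0,0,1],"dr":[0,0,0],"fingers":1},{"linear":[0,0,0],"dr":[0,0,0],"fingers":0.2},{"linear":[0,0,0],"dr":[0,0,0],"fingers":-0.6},{"linear":[0,0,0],"dr":[0,0,0],"fingers":-0.7},{"linear":[0,0,-5],"dr":[0,0,0],"fingers":-0.7},{"linear":[0,0,-20],"dr":[0,0,0],"fingers":-0.7},{"linear":[0,0,-30],"dr":[0,0,0],"fingers":-0.5},{"linear":[0,0,-20],"dr":[0,0,0],"fingers":0}]'
python3 -m inch '[{"linear":[35,0,0],"dr":[0,0,0],"fingers":1},{"linear":[35,0,0],"dr":[0,0,0],"fingers":1},{"linear":[10,0,10],"dr":[0,0,0],"fingers":1},{"linear":[0,0,0],"dr":[0,0,0],"fingers":1},{"linear":[0,0,0],"dr":[0,0,0],"fingers":1}]'
python3 - <<'E'
from h import *
goto(.408,-.008,.198,-.6)
E
```

```text
time: 23.15
position: [0.4893, -0.0078, 0.1983]
orientation: [0.006, 1.0, -0.0, 0.001]
force: [0.2, -0.6, -1.0]
width: 0.498
gripper_force: 61.7
time: 23.95
position: [0.4892, -0.0074, 0.2739]
orientation: [0.005, 1.0, -0.0, 0.002]
force: [-0.1, -0.4, -0.8]
width: 0.598
gripper_force: 0.0
time: 24.45
position: [0.4091, -0.0065, 0.2619]
orientation: [0.005, 1.0, -0.0, 0.001]
force: [0.5, -0.2, 0.3]
width: 0.0
gripper_force: 0.0
t 24.4 pos [ 0.409 -0.007  0.262] closing 89.4 w 0.0 F [ 0.5 -0.2  0.3] tilt [ 0.001 -0.    -1.   ]
shift [ 1.2 -1.5 63.9] turn z -0.019436284457853503
```

```bash
python3 -m inch '[{"linear":[0,-1,30],"dr":[0,0,0],"fingers":1},{"linear":[0,0,30],"dr":[0,0,0],"fingers":1},{"linear":[0,0,3],"dr":[0,0,0],"fingers":1},{"linear":[-15,0,0],"dr":[0,0,0],"fingers":1},{"linear":[-15,0,0],"dr":[0,0,0],"fingers":1},{"linear":[-15,0,0],"dr":[0,0,0],"fingers":1},{"linear":[-15,0,0],"dr":[0,0,0],"fingers":1},{"linear":[-15,0,0],"dr":[0,0,0],"fingers":1}]'
python3 -m inch '[{"linear":[-12,0,0],"dr":[0,0,0],"fingers":1},{"linear":[-10,0,0],"dr":[0,0,0],"fingers":1},{"linear":[-8,0,0],"dr":[0,0,0],"fingers":1},{"linear":[0,0,0],"dr":[0,0,0],"fingers":1},{"linear":[0,0,0],"dr":[0,0,0],"fingers":1},{"linear":[0,0,0],"dr":[0,0,0],"fingers":1}]'
python3 -m inch '[{"linear":[15,0,0],"dr":[0,0,0],"fingers":1},{"linear":[20,0,-30],"dr":[0,0,0],"fingers":1},{"linear":[20,0,-30],"dr":[0,0,0],"fingers":1},{"linear":[20,0,-20],"dr":[0,0,0],"fingers":1},{"linear":[20,0,0],"dr":[0,0,0],"fingers":1},{"linear":[40,0,0],"dr":[0,0,0],"fingers":1},{"linear":[0,0,0],"dr":[0,0,0],"fingers":1},{"linear":[0,0,0],"dr":[0,0,0],"fingers":1}]'
python3 - <<'E'
from h import *
goto(.408,-.008,.198,-.6)
save("top","t7.png"); save("side","s7.png")
a=cv2.imread("pics/t7.png")[140:245,185:275]; b=cv2.imread("pics/s7.png")[120:250,200:380]
cv2.imwrite("pics/c7.png",np.hstack([cv2.resize(a,(342,400)),cv2.resize(b,(458,400))]))
E
```

```text
time: 25.25
position: [0.4849, -0.0084, 0.1998]
orientation: [0.005, 1.0, -0.0, -0.0]
force: [-2.9, -0.3, 2.0]
width: 0.005
gripper_force: 1.3
time: 25.85
position: [0.5134, -0.0086, 0.1983]
orientation: [0.005, 1.0, 0.0, -0.0]
force: [0.4, 0.4, -0.8]
width: -0.002
gripper_force: 0.0
time: 26.65
position: [0.3782, -0.0071, 0.2787]
orientation: [0.006, 1.0, -0.0, 0.001]
force: [-0.9, -0.3, 0.4]
width: -0.002
gripper_force: 0.0
t 26.6 pos [ 0.378 -0.007  0.279] closing 89.4 w -0.0 F [-0.9 -0.3  0.4] tilt [ 0.002 -0.    -1.   ]
shift [-29.6  -0.5  80.8] turn z -0.03382484823201537
```

View pics/c7.png

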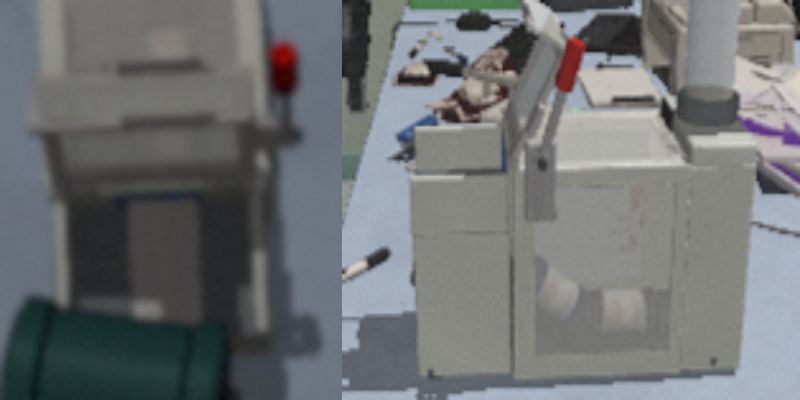

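The magazine view shows blue at the foot of the slide, around (557,290), and another carrier on the floor at (625,310). The channel is empty. Now the cover: reach over it and pull from behind.

```bash
python3 - <<'E'
from h import *
K,Rm,t=cam("wrist"); print("cam",-Rm.T@t)
goto(.652,-.009,.42,-.6)
viewer.grab_frame("side")
for l in("carrier_white","carrier_green","carrier_blue","flap"): print(l,[(round(d["p"],2),d["xy"],d["pixels"].sum()) for d in masks_of("side",l)])
E
python3 -m inch '[{"linear":[0,0,-35],"dr":[0,0,0],"fingers":1},{"linear":[0,0,-40],"dr":[0,0,0],"fingers":1},{"linear":[0,0,-40],"dr":[0,0,0],"fingers":1},{"linear":[0,0,-26],"dr":[0,0,0],"fingers":1},{"linear":[-30,0,0],"dr":[0,0,0],"fingers":1},{"linear":[-40,0,0],"dr":[0,0,0],"fingers":1},{"linear":[-40,0,0],"dr":[0,0,0],"fingers":1},{"linear":[-40,0,0],"dr":[0,0,0],"fingers":1}]'
python3 -m inch '[{"linear":[-40,0,0],"dr":[0,0,0],"fingers":1},{"linear":[-40,0,0],"dr":[0,0,0],"fingers":1},{"linear":[-40,0,0],"dr":[0,0,0],"fingers":1},{"linear":[-4,0,0],"dr":[0,0,0],"fingers":1},{"linear":[0,0,0],"dr":[0,0,0],"fingers":1},{"linear":[0,0,0],"dr":[0,0,0],"fingers":1}]'
python3 - <<'E'
from h import *
goto(.652,-.009,.34,-.6)
E
```

```text
cam [ 0.30323298 -0.00602567  0.39804018]
t 26.8 pos [ 0.379 -0.007  0.278] closing 89.4 w 0.0 F [ 0.9 -0.2 -0.9] tilt [ 0.001 -0.    -1.   ]
shift [-273.     1.2 -141.4] turn z -0.023327449733358208
carrier_white []
carrier_green []
carrier_blue [(0.54, [311.7, 183.8], np.int64(15269))]
flap []
time: 27.8
position: [0.5307, -0.0088, 0.4189]
orientation: [0.005, 1.0, 0.0, -0.0]
force: [0.2, -0.2, 0.7]
width: 0.0
gripper_force: 0.0
time: 28.4
position: [0.6522, -0.0101, 0.4198]
orientation: [0.005, 1.0, 0.0, 0.0]
force: [0.5, 0.6, 0.2]
width: 0.0
gripper_force: 0.0
t 28.4 pos [ 0.652 -0.01   0.42 ] closing 89.4 w 0.0 F [0.5 0.6 0.2] tilt [ 0.  0. -1.]
shift [ 0.2  1.1 79.8] turn z -0.017200232894552414
```

```bash

python3 -m inch '[{"linear":[0,0,40],"dr":[0,0,0],"fingers":1},{"linear":[0,0,40],"dr":[0,0,0],"fingers":1},{"linear":[10,0,0],"dr":[0,0,0],"fingers":1},{"linear":[15,0,0],"dr":[0,0,0],"fingers":1},{"linear":[15,0,0],"dr":[0,0,0],"fingers":1},{"linear":[15,0,0],"dr":[0,0,0],"fingers":1},{"linear":[15,0,0],"dr":[0,0,0],"fingers":1},{"linear":[14,0,0],"dr":[0,0,0],"fingers":1}]'
python3 -m inch '[{"linear":[17,0,0],"dr":[0,0,0],"fingers":1},{"linear":[17,0,0],"dr":[0,0,0],"fingers":1},{"linear":[0,0,0],"dr":[0,0,0],"fingers":1}]'
python3 - <<'E'
from h import *
goto(.534,-.009,.341,-.6)
save("side","s8.png"); b=cv2.imread("pics/s8.png")[90:250,200:380]
cv2.imwrite("pics/c8.png",cv2.resize(b,None,fx=3.5,fy=3.5))
E
```

```text
time: 29.2
position: [0.5671, -0.0093, 0.3427]
orientation: [0.005, 1.0, -0.0, 0.004]
force: [1.9, -0.5, 0.2]
width: 0.0
gripper_force: 0.9
time: 29.5
position: [0.5321, -0.0086, 0.3426]
orientation: [0.005, 1.0, -0.0, 0.003]
force: [0.5, -0.1, 0.7]
width: -0.001
gripper_force: 0.0
t 29.5 pos [ 0.532 -0.009  0.343] closing 89.4 w -0.0 F [ 0.5 -0.1  0.7] tilt [ 0.005 -0.001 -1.   ]
shift [-1.8 -0.4  1.6] turn z -0.026786994856266233
```

View pics/c8.png

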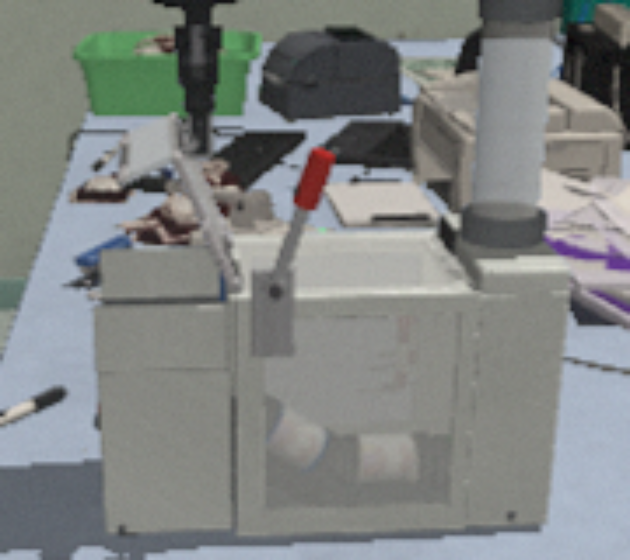

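The cover is tipping forward: its plate runs from (235,285) up to (175,150), with the finger behind it. Continuing along the arc.

```bash

python3 -m inch '[{"linear":[14,0,4],"dr":[0,0,0],"fingers":1},{"linear":[14,0,7],"dr":[0,0,0],"fingers":1},{"linear":[12,0,10],"dr":[0,0,0],"fingers":1},{"linear":[10,0,11],"dr":[0,0,0],"fingers":1},{"linear":[8,0,13],"dr":[0,0,0],"fingers":1},{"linear":[7,0,14],"dr":[0,0,0],"fingers":1},{"linear":[4,0,14],"dr":[0,0,0],"fingers":1},{"linear":[2,0,12],"dr":[0,0,0],"fingers":1}]'
python3 -m inch '[{"linear":[0,0,5],"dr":[0,0,0],"fingers":1},{"linear":[0,0,0],"dr":[0,0,0],"fingers":1}]'
python3 - <<'E'
from h import *
goto(.461,-.009,.252,-.6)
E
```

```text
time: 30.35
position: [0.4639, -0.0081, 0.2546]
orientation: [0.005, 1.0, -0.0, 0.001]
force: [0.6, -0.7, 0.9]
width: 0.001
gripper_force: 0.5
time: 30.55
position: [0.4636, -0.0081, 0.2529]
orientation: [0.005, 1.0, -0.0, 0.002]
force: [-5.2, -0.1, 11.9]
width: 0.001
gripper_force: 5.9
t 30.6 pos [ 0.464 -0.008  0.253] closing 89.4 w 0.0 F [-5.2 -0.1 11.9] tilt [ 0.003 -0.001 -1.   ]
shift [ 2.6 -0.9  0.9] turn z -0.017524612093041014
```

```bash

python3 -m inch '[{"linear":[0,0,-15],"dr":[0,0,0],"fingers":1},{"linear":[0,0,-40],"dr":[0,0,0],"fingers":1},{"linear":[0,0,-45],"dr":[0,0,0],"fingers":1},{"linear":[0,0,-45],"dr":[0,0,0],"fingers":1},{"linear":[0,-27,-35],"dr":[0,0,0],"fingers":1},{"linear":[-30,-27,0],"dr":[0,0,0],"fingers":1},{"linear":[-35,-27,0],"dr":[0,0,0],"fingers":1},{"linear":[-35,-27,0],"dr":[0,0,0],"fingers":1}]'
python3 -m inch '[{"linear":[-35,0,0],"dr":[0,0,0],"fingers":1},{"linear":[-35,0,0],"dr":[0,0,0],"fingers":1},{"linear":[-30,0,0],"dr":[0,0,0],"fingers":1},{"linear":[0,0,0],"dr":[0,0,0],"fingers":1},{"linear":[0,0,0],"dr":[0,0,0],"fingers":1}]'
python3 - <<'E'
from h import *
goto(.667,-.117,.334,-.6)
save("top","t9.png"); save("side","s9.png")
a=cv2.imread("pics/t9.png")[120:245,185:285]; b=cv2.imread("pics/s9.png")[90:250,200:380]
cv2.imwrite("pics/c9.png",np.hstack([cv2.resize(a,(340,420)),cv2.resize(b,(458,420))]))
viewer.grab_frame("top")
for l in ["clamp_grip","clamp"]:
  for d in masks_of("top",l)[:2]: print(l,d["p"],d["xy"],d["pixels"].sum(),ray("top",d["xy"],.324))
E
```

```text
time: 31.35
position: [0.5637, -0.1182, 0.4306]
orientation: [0.005, 1.0, -0.0, 0.001]
force: [-0.1, 0.4, -0.0]
width: 0.001
gripper_force: 0.0
time: 31.85
position: [0.6633, -0.1184, 0.4273]
orientation: [0.005, 1.0, 0.0, -0.002]
force: [-1.0, 0.2, 0.0]
width: -0.003
gripper_force: 0.0
t 31.9 pos [ 0.663 -0.118  0.427] closing 89.4 w -0.0 F [-1.   0.2  0. ] tilt [-0.003  0.001 -1.   ]
shift [-4.   1.3 93.3] turn z -0.007363544689511059
```

View pics/c9.png

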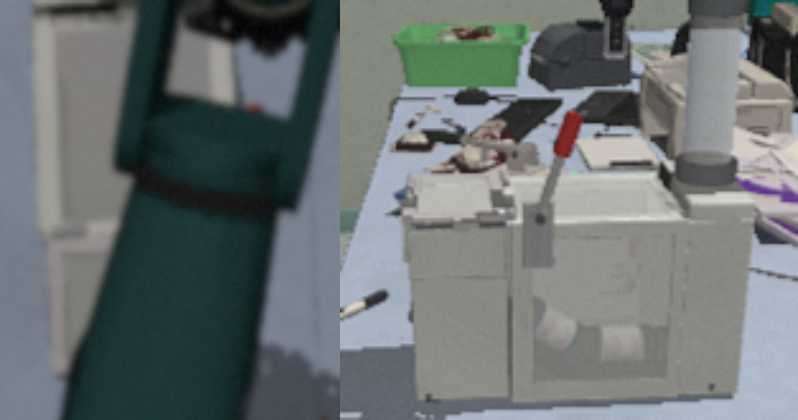

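The cover is shut, lying level at about (455,200). The lever is still up, with the red grip at (568,135). Pulling the lever from behind next.

```bash

python3 -m inch '[{"linear":[-4,1,30],"dr":[0,0,0],"fingers":1},{"linear":[0,0,40],"dr":[0,0,0],"fingers":1},{"linear":[0,0,22],"dr":[0,0,0],"fingers":1},{"linear":[15,0,0],"dr":[0,0,0],"fingers":1},{"linear":[15,0,0],"dr":[0,0,0],"fingers":1},{"linear":[17,0,0],"dr":[0,0,0],"fingers":1},{"linear":[17,0,0],"dr":[0,0,0],"fingers":1},{"linear":[0,0,0],"dr":[0,0,0],"fingers":1}]'
python3 -m inch '[{"linear":[15,0,-3],"dr":[0,0,0],"fingers":1},{"linear":[15,0,-3],"dr":[0,0,0],"fingers":1},{"linear":[14,0,1],"dr":[0,0,0],"fingers":1},{"linear":[14,0,2],"dr":[0,0,0],"fingers":1},{"linear":[0,0,0],"dr":[0,0,0],"fingers":1},{"linear":[0,0,0],"dr":[0,0,0],"fingers":1}]'
python3 - <<'E'
from h import *
goto(.545,-.117,.338,-.6)
save("side","s10.png"); b=cv2.imread("pics/s10.png")[90:250,200:380]
cv2.imwrite("pics/c10.png",cv2.resize(b,None,fx=3.5,fy=3.5))
E
```

```text
time: 32.9
position: [0.6005, -0.1165, 0.3401]
orientation: [0.006, 1.0, -0.001, 0.002]
force: [0.1, 0.1, -0.6]
width: -0.001
gripper_force: 0.0
time: 33.5
position: [0.5447, -0.1159, 0.3408]
orientation: [0.005, 1.0, -0.0, 0.001]
force: [0.8, 0.2, -0.6]
width: -0.002
gripper_force: 0.0
t 33.5 pos [ 0.545 -0.116  0.341] closing 89.4 w -0.0 F [ 0.8  0.2 -0.6] tilt [ 0.001 -0.    -1.   ]
shift [-0.3 -1.1  2.8] turn z -0.019536610823578826
```

View pics/c10.png

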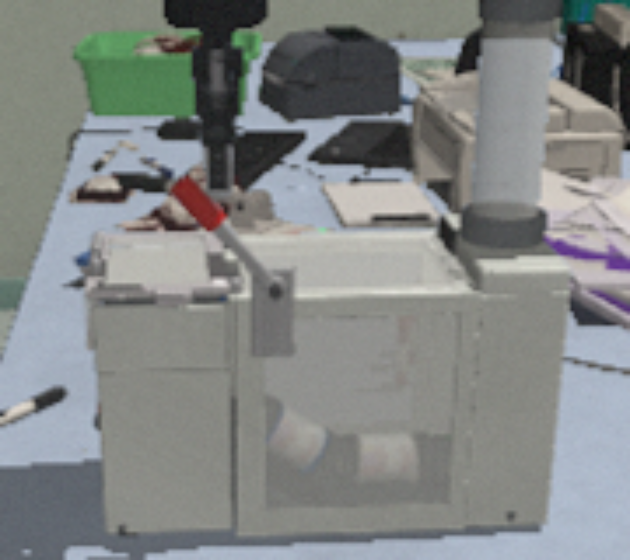

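The lever is about halfway down, with the grip at (200,203) and the finger behind it. Continuing down.

```bash

python3 -m inch '[{"linear":[12,0,10],"dr":[0,0,0],"fingers":1},{"linear":[10,0,10],"dr":[0,0,0],"fingers":1},{"linear":[9,0,11],"dr":[0,0,0],"fingers":1},{"linear":[8,0,12],"dr":[0,0,0],"fingers":1},{"linear":[5,0,12],"dr":[0,0,0],"fingers":1},{"linear":[2,0,10],"dr":[0,0,0],"fingers":1},{"linear":[0,0,5],"dr":[0,0,0],"fingers":1},{"linear":[0,0,0],"dr":[0,0,0],"fingers":1}]'
python3 -m inch '[{"linear":[0,0,3],"dr":[0,0,0],"fingers":1},{"linear":[0,0,0],"dr":[0,0,0],"fingers":1}]'

```

```text
time: 34.35
position: [0.4988, -0.1155, 0.2713]
orientation: [0.005, 1.0, -0.0, 0.0]
force: [-1.8, -0.4, 3.6]
width: -0.003
gripper_force: 1.3
time: 34.55
position: [0.4989, -0.1156, 0.2709]
orientation: [0.005, 1.0, -0.001, 0.002]
force: [-4.8, 0.9, 12.1]
width: -0.005
gripper_force: 5.9
```

```bash

python3 -m inch '[{"linear":[0,0,-15],"dr":[0,0,0],"fingers":1},{"linear":[0,0,-40],"dr":[0,0,0],"fingers":1},{"linear":[0,0,-40],"dr":[0,0,0],"fingers":1},{"linear":[35,-20,0],"dr":[0,0,0],"fingers":1},{"linear":[40,-40,0],"dr":[0,0,0],"fingers":1},{"linear":[40,-40,0],"dr":[0,0,0],"fingers":1},{"linear":[0,-40,0],"dr":[0,0,0],"fingers":1},{"linear":[0,-40,0],"dr":[0,0,0],"fingers":1}]'
python3 -m inch '[{"linear":[0,0,0],"dr":[0,0,0],"fingers":1},{"linear":[0,0,0],"dr":[0,0,0],"fingers":1},{"linear":[0,0,0],"dr":[0,0,0],"fingers":1}]'
python3 - <<'E'
from h import *
save("top","t11.png"); save("side","s11.png")
a=cv2.imread("pics/t11.png")[50:245,130:330]; b=cv2.imread("pics/s11.png")[120:250,200:380]
cv2.imwrite("pics/c11.png",np.hstack([cv2.resize(a,(350,340)),cv2.resize(b,(450,340),interpolation=cv2.INTER_CUBIC)]))
for l in ["carrier_blue","carrier_green","carrier_orange","carrier_white"]:
  for n in("top","side"): print(l,n,[(round(d["p"],2),d["xy"],d["pixels"].sum()) for d in masks_of(n,l)])
E
```

```text
time: 35.35
position: [0.3904, -0.2864, 0.3633]
orientation: [0.006, 1.0, -0.001, 0.001]
force: [1.1, 1.3, 0.6]
width: 0.001
gripper_force: 0.0
time: 35.65
position: [0.3914, -0.2844, 0.3624]
orientation: [0.005, 1.0, 0.0, 0.0]
force: [-0.3, -0.1, -0.4]
width: 0.001
gripper_force: 0.0
carrier_blue top []
carrier_blue side [(0.25, [205.5, 208.3], np.int64(51))]
carrier_green top []
carrier_green side []
carrier_orange top []
carrier_orange side []
carrier_white top []
carrier_white side []
```

View pics/c11.png

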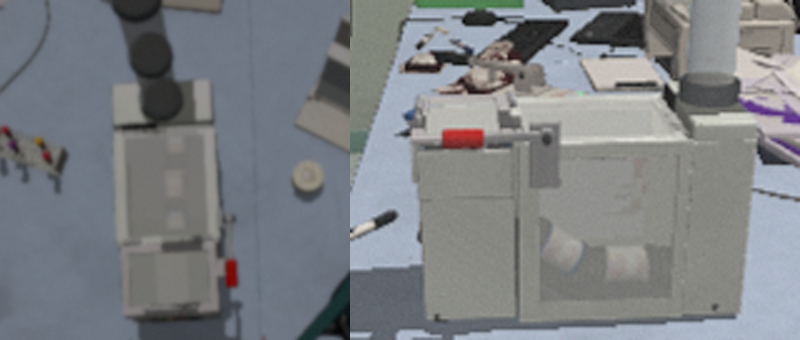

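Three carriers show in the magazine from above, at (175,145), (173,183) and (175,220). The cover is shut and the lever is level. Handing in.

```bash
python3 -c "
from station import workorder; print(workorder.finish_job())"
```

```text
the job is handed in; nothing more can be done
None
```

The three carriers on the bench (green, white, blue) are in the magazine, the cover is shut and the clamp lever is fully down; I handed the job in at about 36 s, and the last pictures confirm this except for the flap, which I could not see directly.

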